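# Shut the sliding-lid desk box past its spring catch

### The job

Shut the wooden desk box: with the fingertips press its brass spring catch down through the window in the lid, and while it is held down push the lid along so that it slides over the catch, right home, until the catch springs up again behind the lid. Only press and push: lift nothing, leave the eraser and the sharpener inside the box, keep the box standing where it is, and leave the other things on the desk alone.

Things in the scene. Friction and masses are not known exactly. Their poses are not given: they have to be found in the camera images.
- box: loose dark wooden box, 96 (x) x 250 (y) x 46 mm high, about 0.95 kg, held on the desk by rubber feet (friction 1.1). Origin: centre of its underside; y along its length, z up; its y lies within 52 degrees of world y. Compartment, floor 6 mm up: y -117 to 0 mm; catch block, 30 mm high: y 0 to +117. Long sides (10 mm thick) and -y end wall (8 mm thick) 46 mm high, +y end wall 36 mm
- lid (a joint): lid travel, m: 0 open (found at 0 to 0.003), 0.101 fully shut on its stop. Slides along box -y, cannot lift off; about 1 N friction. A lighter wooden plate, 76 (x) x 122 (y) x 6 mm, underside 38 mm, top 44 mm above the desk, between the long sides; open it spans box y -16 to +106 mm
- window (a point): centre, at lid-top level, of the window cut through the lid, 44 (box x) x 54 mm (box y); travels with the lid. Towards box -y of it is a 19.5 mm bar of lid, whose window edge a fingertip in the window can push; towards +y 48.5 mm of unbroken lid. Open: at box y = +30.5 mm, the catch standing up in it blocks the lid; shut: y = -70.5 mm, over the compartment
- catch_top (a point): centre of the flat top of the brass catch, 34 (box x) x 46 mm (box y), at box y = +30.5 mm; moves straight down. Top 45 mm above the desk when up (1 mm above the lid), 33 mm fully down. The lid slides only while the top is below the lid's underside (38 mm). A fingertip can slide along the top while pressing; once unbroken lid covers part of the catch, the lid keeps it down
- catch (a joint): how far the catch is pressed, in m: 0 = up, 0.012 = fully down on its stop; a spring pushes it up with 2 N at 0 rising to 5 N at 0.012. It springs up behind the lid when the lid passes 0.0985
- eraser: eraser in a blue card sleeve, 20 x 44 x 12 mm, loose in the compartment; origin under its centre
- sharpener: brass wedge sharpener, 17 x 25 x 14 mm, loose in the compartment; origin under its centre
- ink_bottle: square dark blue ink bottle with black cap, 46 x 46 x 52 mm, bystander beside the box; origin under its centre
- matchbox: red matchbox, 37 x 53 x 16 mm, bystander beside the box; origin under its centre
- pin_tin: round brass pin tin, 47 mm across, 34 mm high, bystander beside the box; origin under its centre
- bone_folder: bone paper folder, 19 x 148 x 8 mm, bystander beside the box; origin under its centre
There are look-alikes about, which are no part of the job. There is more than one size of the eraser; the job needs the largest.

How it is judged:
By the outcome, as a careful person would: the job done as asked, in the order asked, and still so for the second after the job is handed in, with the robot touching nothing.
It also fails if it takes over 40 s, if anything falls off the work surface, if the arm or the gripper's body presses on something with over 40 N, if the wrist force passes 120 N, or if a joint passes its speed limit or range.

### The arm

A 6-joint arm with a two-finger parallel gripper is mounted at the origin on a cart in front of the work surface, level with it; the furniture and walls round the work are solid. World frame = base frame: x ahead of the robot, y to its left, z up, the work surface at z = 0. Lengths are in m, angles in rad, forces in N, time in s.
With the tool pointing down it reaches from about 0.25 to 0.725 m from the base axis. Payload 4 kg.
Tool frame: the origin (TCP) lies midway between the tips of the shut fingers; the grasp point (between the pads) lies 19 mm behind it; z points along the fingers, y is the line along which they close (so a half turn about z gives the same grasp; the last joint's range is limited). The gripper opens to 85 mm and grips with 20 to 120 N. Pads are 22 mm wide; open, the fingers measure 114 mm over their backs; the gripper's body (76 mm by 85 mm) begins 54 mm behind the grasp point. The pads swing forward as they close: fully open they stand 13 mm farther back than shut.
Start: joints at [1.279, 0.241, 0.005, 1.335, 0, 1.571], TCP at [0.144, 0.479, 0.231] pointing down, gripper open.
Joint ranges: [-2.72, 2.72], [-1.05, 1.87], [-1.09, 1.28], [-1.99, 2.15], [-1.42, 1.44], [-3.14, 3.14]. Speed limits (rad/s): [2.79, 2.79, 3.14, 3.14, 3.14, 3.14].

### API

Orientations are given as a unit quaternion [x, y, z, w].
In Python, from workcell import bot gives the robot as it stands.
- The arm moves only by the tool move_arm, never from a script. Its argument "motion" is a list of rows, each an object of numbers: "x", "y", "z": the shift along the tool's x, y, z in cm; "yaw": the turn about the tool's z in degrees. A call has 1 to 20 rows; each row is the pose to reach, as a shift and turn from the pose commanded when the call began, along the tool's axes at that moment; what a row does not reach only later rows make up. A row lasts 1/8 s, in which the tool goes at most 62.5 mm and 10.7 degrees, less where a joint would pass 70% of its speed; a pose out of reach is approached as far as the arm can. A call with a gripper value outside its range is refused whole. "gripper" is the opening, from -1 (shut) to 1 (fully open), set as the call begins (left out, the last holds). The fingers move at their own pace and stop on an object; the grip force is fixed at half the most. Time passes only in rows, so rows that repeat a pose let the fingers close. It gives the time, the measured TCP pose, the force, the opening and the grip force at its end, in the units of the state.
- bot.get_obs(): the state, without advancing time (a new reading comes with each control period).
- bot.camera(name): name is "side" or "top" or "wrist"; returns the picture (480x640x3 uint8, blue, green, red); there is no depth.
- bot.camera_model(name): a dict with "K" (3x3 intrinsics, pixels), "world_from_camera" (4x4, takes a point from camera to world coordinates). Camera axes: x right, y down, z forward; pixel columns grow to the right and rows downward; lengths in m; the calibration is good to about 2 mm. A picture is of the moment at which its call begins: read the wrist's pose just before it. camera_model takes no time and is no camera call; for the wrist camera it gives the pose at the moment of the call.
- bot.job_done(): hands the job in; it is judged then, once.
Trained networks look in the newest picture that a camera, given by its name, has taken for a name from the list of things; names that differ only in an ending like _2 or _b are one class to them, and where a whole thing is asked for, a point or a joint stands for the part that bears it (a point fixed in the world has none). Each returns a list of dicts, best first, with "score" (0 to 1); they miss things now and then, are a little off and sometimes report something else, mostly with a low value. They report only what shows in the picture. A call takes as long as a camera call. They do not tell look-alikes from the thing itself.
- bot.cut_out(camera, name): "mask" (480x640 bool, what is visible of it) and "centre" ([row, column] in pixels, amid what is visible of it).
The state is a dict: "clock": time; "joint_pos": joint angles; "joint_vel": joint speeds; "tau": joint torques, N m; "eef_pos": TCP position; "tool_rot": TCP orientation; "ft_force": force on the tool from outside, world axes, zero at the start; "ft_torque": the same for the moment, N m; "grip_width": finger opening in m; "grasp_force": force on a finger pad.
Only numpy, scipy, OpenCV 4.12 (cv2) and the standard library are available. Lean on these libraries where they do the work, as an engineer would, in place of code of your own. Each camera call takes 0.05 s, during which the arm holds its last target. There are 200 camera calls.

## Working session

There is one attempt and no reset: what is moved stays moved. The work goes in short steps, Python scripts to look and compute and a tool call to move; the robot and the scene stay as the last step left them, time stands still between calls to the robot, and variables do not carry over. Pictures are saved under pics/ and viewed, at most 10 in all, crops included, and the job is handed in when it is done.

Besides the shell and the picture viewer there is one more tool, called as a command line: name --argument value ..., lists and objects as JSON in quotes. move_arm: Moves the arm, as the interface text tells. Its arguments: {"type":"object","properties":{"motion":{"type":"array"},"gripper":{"type":"number"}},"required":["motion"]}

```bash
mkdir -p pics; cat > h.py <<'E'
import numpy as np, cv2
from workcell import bot
def ray(cam,px,z):
    m=bot.camera_model(cam);K=np.array(m["K"]);T=np.array(m["world_from_camera"])
    px=np.atleast_2d(np.asarray(px,float))
    d=(np.linalg.inv(K)@np.c_[px,np.ones(len(px))].T).T@T[:3,:3].T
    return T[:3,3]+d*((z-T[2,3])/d[:,2:3])
def proj(cam,P):
    m=bot.camera_model(cam);K=np.array(m["K"]);T=np.linalg.inv(np.array(m["world_from_camera"]))
    p=np.atleast_2d(P)@T[:3,:3].T+T[:3,3];q=p@K.T;return q[:,:2]/q[:,2:]
E
python3 - <<'E'
from h import *
o=bot.get_obs();print(o["clock"],o["eef_pos"],o["tool_rot"])
for c in ("top","side"):
    cv2.imwrite(f"pics/{c}0.png",bot.camera(c))
    for n in ("box","lid","catch_top"):
        for r in bot.cut_out(c,n)[:3]:
            m=r["mask"].astype(np.uint8);pts=cv2.findNonZero(m)
            print(c,n,round(r["score"],2),np.round(r["centre"]),m.sum(),[np.round(v,1) for v in cv2.minAreaRect(pts)])
    print(np.round(bot.camera_model(c)["world_from_camera"],3).tolist())
E
```

```text
0.0 [0.14364768 0.47825236 0.23041324] [ 1.45375937e-01  9.89375923e-01 -1.04640269e-03 -1.57233410e-04]
top box 0.68 [289. 317.] 7232 [array([321.7, 292.1]), array([142.2,  55.3]), np.float64(23.2)]
top lid 0.66 [279. 288.] 1860 [array([298.8, 281.8]), array([68.7, 39.2]), np.float64(23.6)]
top catch_top 0.75 [282. 306.] 520 [array([306. , 284.7]), array([27. , 19.6]), np.float64(23.6)]
[[-0.002, -0.997, 0.071, 0.511], [-1.0, 0.001, -0.017, -0.011], [0.017, -0.071, -0.997, 1.135], [0.0, 0.0, 0.0, 1.0]]
side box 0.97 [284. 270.] 7489 [array([268.3, 278.9]), array([ 75.2, 136.2]), np.float64(27.4)]
side lid 0.72 [243. 281.] 1182 [array([281.3, 252.7]), array([35.2, 59.6]), np.float64(33.7)]
side lid 0.69 [274. 356.] 692 [array([354. , 270.5]), array([27., 28.]), np.float64(90.0)]
side catch_top 0.9 [255. 279.] 352 [array([281. , 255.2]), array([25. , 16.3]), np.float64(8.1)]
side catch_top 0.5 [316. 186.] 760 [array([185.5, 313.5]), array([31., 27.]), np.float64(90.0)]
[[0.99, -0.089, 0.107, 0.485], [-0.137, -0.474, 0.87, -0.757], [-0.026, -0.876, -0.482, 0.468], [0.0, 0.0, 0.0, 1.0]]
```

View pics/top0.png

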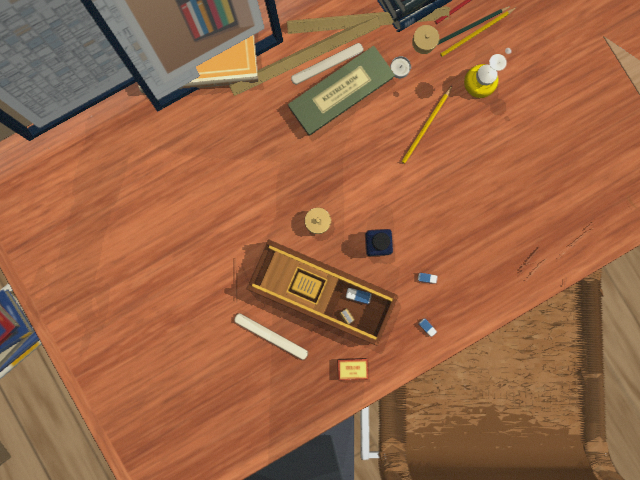

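View pics/side0.png

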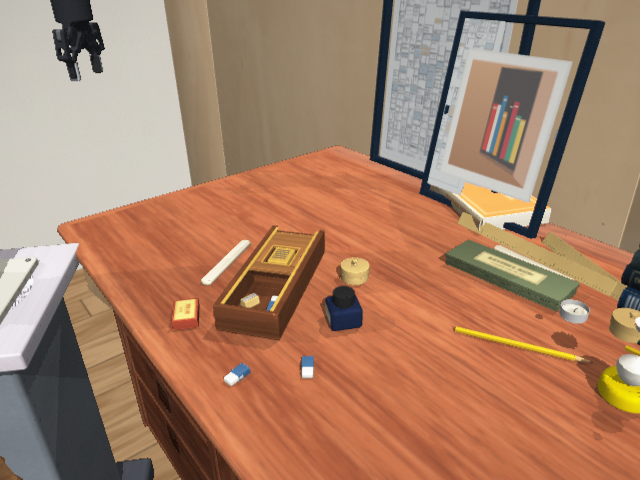

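```bash
python3 - <<'E'
from h import *
from scipy.optimize import least_squares
bot.camera("top");bot.camera("side")
S={c:{n:bot.cut_out(c,n)[0] for n in("box","catch_top")} for c in("top","side")}
for c in S:
    print(c,"catch",ray(c,np.array(S[c]["catch_top"]["centre"])[::-1],.045).round(4))
# fit box silhouette: hull of mask vs hull of projected box corners (IoU, smooth by distance of mask hull)
def W(p,q):
    c,s=np.cos(p[2]),np.sin(p[2]);q=np.atleast_2d(q).astype(float)
    return np.c_[p[0]+c*q[:,0]-s*q[:,1],p[1]+s*q[:,0]+c*q[:,1],q[:,2]]
corn=np.array([[x,y,z] for x in(-.048,.048) for y,zt in((-.125,.046),(.117,.046),(.125,.036)) for z in(0,zt)])
def cost(p,cams=("top","side")):
    r=[]
    for c in cams:
        h=cv2.convexHull(proj(c,W(p,corn)).astype(np.float32))
        m=S[c]["box"]["mask"].astype(np.uint8)
        n,l,st,_=cv2.connectedComponentsWithStats(m);m=(l==1+st[1:,4].argmax()).astype(np.uint8)
        k=cv2.convexHull(cv2.findNonZero(m))[:,0].astype(float)
        k=np.concatenate([np.linspace(a,b,8) for a,b in zip(k,np.roll(k,-1,0))])
        r+=[cv2.pointPolygonTest(h,tuple(map(float,q)),True) for q in k]
        d=ray(c,np.array(S[c]["catch_top"]["centre"])[::-1],.045)[0]
        r+=list((W(p,[0,.0305,.045])[0]-d)[:2]*1500)
    return np.array(r)
for cams in(("top","side"),("top",),("side",)):
    c0=ray("top",[306,282],.045)[0]
    f=least_squares(cost,[c0[0]-.012,c0[1]-.028,-.41],args=(cams,),loss="soft_l1",diff_step=1e-3)
    print(cams,f.x.round(4),np.degrees(f.x[2]).round(1),f.cost.round(1),len(f.fun))
    if len(cams)==2:p=f.x
print("catch",W(p,[0,.0305,.045]))
np.save("p.npy",p)
out=[]
for c in S:
    im=cv2.imread(f"pics/{c}0.png");q0=proj(c,W(p,[0,0,.04]))[0];z=3.5
    u,v=(q0-[57,80]).astype(int);cr=cv2.resize(im[v:v+160,u:u+115],None,fx=z,fy=z,interpolation=2)
    def pl(q,col):cv2.polylines(cr,[((proj(c,W(p,q))-[u,v])*z).astype(np.int32)],True,col,1)
    R=lambda x,a,b,h:[[-x,a,h],[x,a,h],[x,b,h],[-x,b,h]]
    pl(R(.048,-.125,.125,0),(0,255,0));pl(R(.048,-.125,.117,.046),(255,255,0));pl(R(.022,.0035,.0575,.044),(0,0,255));pl(R(.017,.0075,.0535,.045),(255,0,255))
    out.append(cr)
cv2.imwrite("pics/fit.png",cv2.hconcat(out)[:600,:800])
E
```

```text
top catch [[ 0.5201 -0.0314  0.045 ]]
side catch [[ 0.5221 -0.045   0.045 ]]
('top', 'side') [ 0.509  -0.0612 -0.4198] -24.1 2259.7 284
('top',) [ 0.5081 -0.06   -0.4143] -23.7 34.7 170
('side',) [ 0.494  -0.0947 -1.1965] -68.6 483.1 114
catch [[ 0.52138327 -0.03332133  0.045     ]]
```

View pics/fit.png

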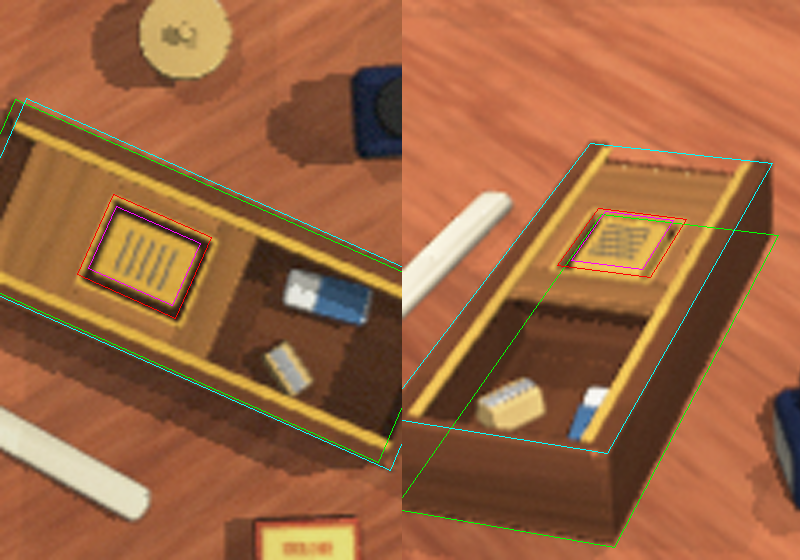

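The overlay fits well in both views. The catch is at about (306,285) in the top picture, and the box's y axis is turned -24° from world y. The large eraser at (358,297) and the sharpener at (347,316) are inside the box. The small erasers at (428,278) and (428,327) are look-alikes. I will move above the catch with the fingers shut.

move_arm --motion '[{"x": -4.5,"y": -3.5},{"x": -9,"y": -7},{"x": -13.5,"y": -10.5},{"x": -18,"y": -14},{"x": -22.5,"y": -17.5},{"x": -27,"y": -20.5},{"x": -31.5,"y": -24},{"x": -36,"y": -27.5,"yaw": 2},{"x": -40.5,"y": -31,"z": 2,"yaw": 4},{"x": -45,"y": -34.5,"z": 5,"yaw": 6},{"x": -49,"y": -37.5,"z": 8,"yaw": 7.5},{"x": -50.8,"y": -38.6,"z": 11,"yaw": 7.5},{"x": -50.8,"y": -38.6,"z": 14,"yaw": 7.5},{"x": -50.8,"y": -38.6,"z": 14,"yaw": 7.5},{"x": -50.8,"y": -38.6,"z": 14,"yaw": 7.5}]' --gripper -1

```text
invalid input at $.motion[0]: expected keys x, y, z, yaw
```

move_arm --motion '[{"x": -4.5,"y": -3.5,"z": 0,"yaw": 0},{"x": -9,"y": -7,"z": 0,"yaw": 0},{"x": -13.5,"y": -10.5,"z": 0,"yaw": 0},{"x": -18,"y": -14,"z": 0,"yaw": 0},{"x": -22.5,"y": -17.5,"z": 0,"yaw": 0},{"x": -27,"y": -20.5,"z": 0,"yaw": 0},{"x": -31.5,"y": -24,"z": 0,"yaw": 0},{"x": -36,"y": -27.5,"z": 0,"yaw": 2},{"x": -40.5,"y": -31,"z": 2,"yaw": 4},{"x": -45,"y": -34.5,"z": 5,"yaw": 6},{"x": -49,"y": -37.5,"z": 8,"yaw": 7.5},{"x": -50.8,"y": -38.6,"z": 11,"yaw": 7.5},{"x": -50.8,"y": -38.6,"z": 14,"yaw": 7.5},{"x": -50.8,"y": -38.6,"z": 14,"yaw": 7.5},{"x": -50.8,"y": -38.6,"z": 14,"yaw": 7.5}]' --gripper -1

```text
clock: 2.58
eef_pos: [0.5199, -0.0368, 0.0924]
tool_rot: [0.21, 0.978, 0.0, 0.001]
ft_force: [0.6, -0.2, 0.7]
grip_width: 0.0002
grasp_force: 0.0
```

```bash
python3 - <<'E'
from h import *
o=bot.get_obs();print(o["eef_pos"],o["tool_rot"],o["ft_force"])
p=np.load("p.npy");s=bot.camera("side");w=bot.camera("wrist")
c,sn=np.cos(p[2]),np.sin(p[2]);d=np.array(o["eef_pos"])[:2]-p[:2];print("box xy",c*d[0]+sn*d[1],-sn*d[0]+c*d[1])
q=o["tool_rot"];print("tool y deg",np.degrees(np.arctan2(1-2*q[0]**2-2*q[2]**2,2*q[0]*q[1])),"box y",90+np.degrees(p[2]))
cv2.imwrite("pics/a.png",cv2.hconcat([cv2.resize(s[150:350,180:340],(400,500),interpolation=2),cv2.resize(w,(400,300))] if 0 else [cv2.resize(s[150:350,180:340],(400,500),interpolation=2),cv2.copyMakeBorder(cv2.resize(w,(400,300)),0,200,0,0,0)]))
E
```

```text
[ 0.51990302 -0.03678264  0.09236285] [2.09602182e-01 9.77786532e-01 1.04568947e-04 6.41562965e-04] [ 0.55500756 -0.20939741  0.68334022]
box xy 5.9165747643153896e-05 0.026735926390429952
tool y deg 65.80192398546097 box y 65.945132059377
```

View pics/a.png

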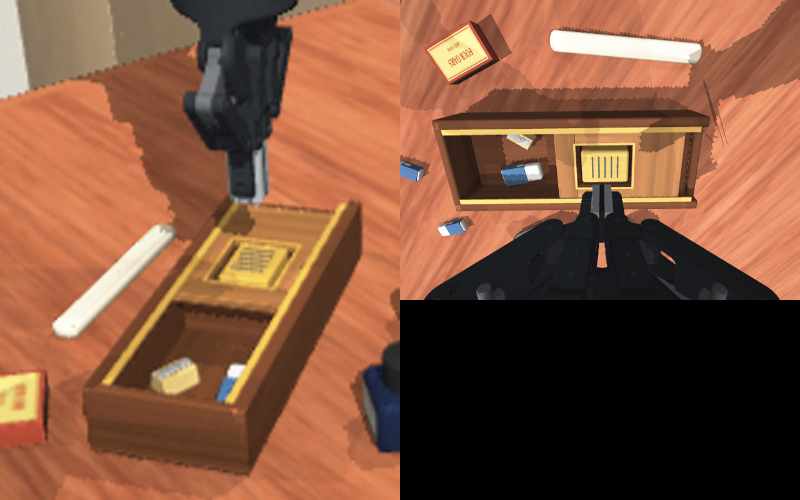

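```bash
python3 - <<'E'
from h import *
p=np.load("p.npy");w=bot.camera("wrist");c,sn=np.cos(p[2]),np.sin(p[2])
b=lambda P:np.c_[c*(P[:,0]-p[0])+sn*(P[:,1]-p[1]),-sn*(P[:,0]-p[0])+c*(P[:,1]-p[1])].round(4)
for r in bot.cut_out("wrist","catch_top")[:2]:
    pts=cv2.findNonZero(r["mask"].astype(np.uint8));bx=cv2.boxPoints(cv2.minAreaRect(pts));print(r["score"],bx.tolist(),b(ray("wrist",bx,.045)).tolist())
cv2.imwrite("pics/w.png",cv2.resize(w[180:340,240:400],(600,600),interpolation=2))
E
```

```text
(no output)
```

View pics/w.png

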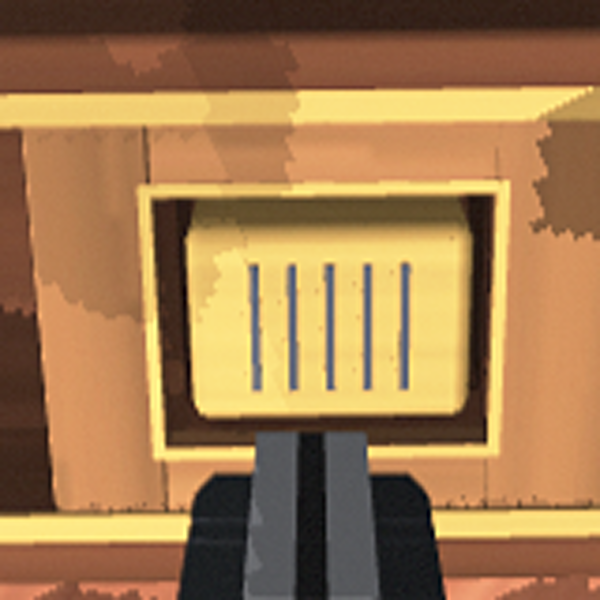

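```bash
python3 - <<'E'
from h import *
p=np.load("p.npy");c,sn=np.cos(p[2]),np.sin(p[2])
b=lambda P:np.c_[c*(P[:,0]-p[0])+sn*(P[:,1]-p[1]),-sn*(P[:,0]-p[0])+c*(P[:,1]-p[1])].round(4).tolist()
f=lambda L:np.array(L)*160/600+[240,180]
print("catch",b(ray("wrist",f([[187,228],[470,235],[463,415],[197,415]]),.045)))
print("window",b(ray("wrist",f([[150,195],[500,195],[490,448],[163,448]]),.044)))
print("tips",b(ray("wrist",f([[257,433],[367,433]]),.0924)))
E
```

```text
catch [[-0.0184, 0.008], [-0.0171, 0.0523], [0.0144, 0.0524], [0.0143, 0.0085]]
window [[-0.0235, 0.0023], [-0.0233, 0.0569], [0.0211, 0.0573], [0.0209, 0.0025]]
tips [[-0.0077, 0.0205], [-0.0077, 0.0342]]
```

Now I will press the catch down. It measures centred at box y of about +30, and the tips are 14 mm deep along box y.

move_arm --motion '[{"x": 0.1,"y": 0,"z": 2,"yaw": 0},{"x": 0.1,"y": 0,"z": 4,"yaw": 0},{"x": 0.1,"y": 0,"z": 4.7,"yaw": 0},{"x": 0.1,"y": 0,"z": 5.2,"yaw": 0},{"x": 0.1,"y": 0,"z": 5.5,"yaw": 0},{"x": 0.1,"y": 0,"z": 5.7,"yaw": 0},{"x": 0.1,"y": 0,"z": 5.7,"yaw": 0},{"x": 0.1,"y": 0,"z": 5.7,"yaw": 0}]'

```text
clock: 3.78
eef_pos: [0.5184, -0.0364, 0.0346]
tool_rot: [0.21, 0.978, 0.0, 0.0]
ft_force: [-3.0, 1.3, 4.1]
grip_width: 0.0003
grasp_force: 2.2
```

```bash
python3 - <<'E'
from h import *
w=bot.camera("wrist");s=bot.camera("side");o=bot.get_obs();print(np.round(o["ft_force"],2),np.round(o["ft_torque"],3),np.round(o["eef_pos"],4))
a=cv2.resize(w[180:340,240:400],(400,400),interpolation=2);b=cv2.resize(s[200:300,230:330],(400,400),interpolation=2)
cv2.imwrite("pics/b.png",cv2.hconcat([a,b]))
E
```

```text
[-4.04  1.28  4.34] [0.283 0.69  0.02 ] [ 0.5184 -0.0364  0.0345]
```

View pics/b.png

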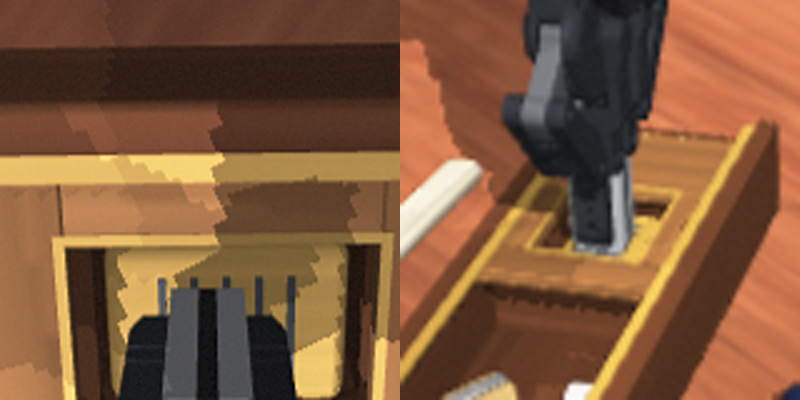

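move_arm --motion '[{"x": 0,"y": -0.5,"z": 0,"yaw": 0},{"x": 0,"y": -1,"z": 0,"yaw": 0},{"x": 0,"y": -1.4,"z": 0,"yaw": 0},{"x": 0,"y": -1.7,"z": 0,"yaw": 0},{"x": 0,"y": -2,"z": 0,"yaw": 0},{"x": 0,"y": -2.2,"z": 0,"yaw": 0},{"x": 0,"y": -2.4,"z": 0,"yaw": 0},{"x": 0,"y": -2.4,"z": 0,"yaw": 0}]'

```text
clock: 4.88
eef_pos: [0.509, -0.0586, 0.0345]
tool_rot: [0.21, 0.978, 0.0, 0.001]
ft_force: [2.2, 2.1, 5.2]
grip_width: 0.0
grasp_force: 2.6
```

```bash
python3 - <<'E'
from h import *
w=bot.camera("wrist");s=bot.camera("side")
a=cv2.resize(w[150:350,220:420],(400,400),interpolation=2);b=cv2.resize(s[200:300,230:330],(400,400),interpolation=2)
cv2.imwrite("pics/c.png",cv2.hconcat([a,b]))
E
```

```text
(no output)
```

View pics/c.png

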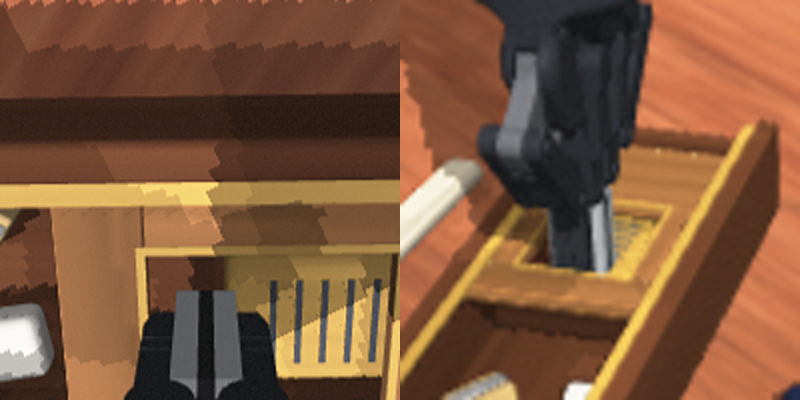

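The window's +y edge now covers the end of the catch, and the lid has moved about 10 mm, so the lid itself holds the catch down. I will keep pushing.

move_arm --motion '[{"x": 0,"y": -0.5,"z": 0,"yaw": 0},{"x": 0,"y": -1,"z": 0,"yaw": 0},{"x": 0,"y": -1.5,"z": 0,"yaw": 0},{"x": 0,"y": -2,"z": 0,"yaw": 0},{"x": 0,"y": -2.5,"z": 0,"yaw": 0},{"x": 0,"y": -3,"z": 0,"yaw": 0},{"x": 0,"y": -3.5,"z": 0,"yaw": 0},{"x": 0,"y": -4,"z": 0,"yaw": 0},{"x": 0,"y": -4.5,"z": 0,"yaw": 0},{"x": 0,"y": -5,"z": 0,"yaw": 0},{"x": 0,"y": -5.5,"z": 0,"yaw": 0},{"x": 0,"y": -6,"z": 0,"yaw": 0},{"x": 0,"y": -6.4,"z": 0,"yaw": 0},{"x": 0,"y": -6.8,"z": 0,"yaw": 0},{"x": 0,"y": -7.2,"z": 0,"yaw": 0},{"x": 0,"y": -7.4,"z": 0,"yaw": 0},{"x": 0,"y": -7.5,"z": 0,"yaw": 0},{"x": 0,"y": -7.5,"z": 0,"yaw": 0}]'

```text
clock: 7.22
eef_pos: [0.4775, -0.1269, 0.0343]
tool_rot: [0.21, 0.978, -0.0, -0.0]
ft_force: [1.4, 1.1, 0.7]
grip_width: -0.0002
grasp_force: 1.1
```

```bash
python3 - <<'E'
from h import *
w=bot.camera("wrist");s=bot.camera("side");t=bot.camera("top")
o=bot.get_obs();print(np.round(o["ft_force"],2),np.round(o["eef_pos"],4))
a=cv2.resize(w[150:350,180:460],(560,400),interpolation=2);b=cv2.resize(t[230:350,240:340],(240,288),interpolation=2);b=cv2.copyMakeBorder(b,0,112,0,0,0)
cv2.imwrite("pics/d.png",cv2.hconcat([a,b]));cv2.imwrite("pics/d_s.png",s)
p=np.load("p.npy");R=lambda c:ray(c,0,0)
E
```

```text
[ 2.15  1.47 -0.19] [ 0.4775 -0.1269  0.0342]
```

View pics/d.png

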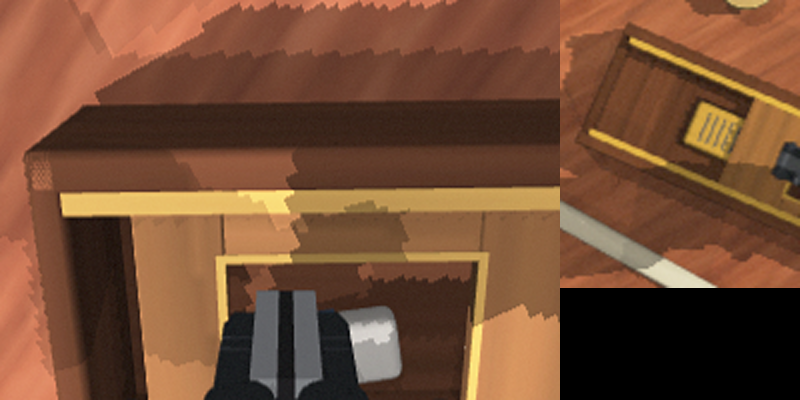

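```bash
python3 - <<'E'
from h import *
p=np.load("p.npy");c,sn=np.cos(p[2]),np.sin(p[2])
b=lambda P:np.c_[c*(P[:,0]-p[0])+sn*(P[:,1]-p[1]),-sn*(P[:,0]-p[0])+c*(P[:,1]-p[1])].round(4).tolist()
bot.camera("wrist")
f=lambda L:np.array(L)/2+[180,150]
print("lid end,win",b(ray("wrist",f([[132,215],[228,262],[476,262]]),.044)))
print("box end outer/wall",b(ray("wrist",f([[27,152],[62,205]]),.046)))
print("tcp",b(np.array([bot.get_obs()["eef_pos"]])))
E
```

```text
lid end,win [[-0.0333, -0.1046], [-0.0224, -0.0849], [-0.0223, -0.032]]
box end outer/wall [[-0.0476, -0.1239], [-0.0363, -0.1182]]
tcp [[-0.0019, -0.0728]]
```

move_arm --motion '[{"x": 0,"y": -0.4,"z": 0,"yaw": 0},{"x": 0,"y": -0.7,"z": 0,"yaw": 0},{"x": 0,"y": -0.9,"z": 0,"yaw": 0},{"x": 0,"y": -1,"z": 0,"yaw": 0},{"x": 0,"y": -1.05,"z": 0,"yaw": 0},{"x": 0,"y": -1.1,"z": 0,"yaw": 0},{"x": 0,"y": -1.1,"z": 0,"yaw": 0}]'

```text
clock: 8.3
eef_pos: [0.4727, -0.137, 0.0341]
tool_rot: [0.21, 0.978, -0.0, -0.0]
ft_force: [0.1, -0.0, 1.4]
grip_width: 0.0
grasp_force: 0.2
```

```bash
cat > look.py <<'E'
import sys
from h import *
n=sys.argv[1]
w=bot.camera("wrist");t=bot.camera("top");o=bot.get_obs();print(np.round(o["ft_force"],2),np.round(o["eef_pos"],4))
a=cv2.resize(w[150:350,180:340],(400,500),interpolation=2);b=cv2.resize(t[240:340,240:320],(400,500),interpolation=2)
cv2.imwrite(f"pics/{n}.png",cv2.hconcat([a,b]))
for r in bot.cut_out("top","catch_top")[:1]: print("catch centre",r["score"],np.round(r["centre"],1),r["mask"].sum())
E
python3 look.py e
```

```text
[-0.56  1.21  0.27] [ 0.4728 -0.1369  0.0341]
catch centre 0.88 [283.3 305.6] 506
```

move_arm --motion '[{"x": 0,"y": -0.05,"z": 0,"yaw": 0},{"x": 0,"y": -0.1,"z": 0,"yaw": 0},{"x": 0,"y": -0.1,"z": 0,"yaw": 0},{"x": 0,"y": -0.1,"z": 0,"yaw": 0}]'

```text
clock: 8.95
eef_pos: [0.4728, -0.1378, 0.0343]
tool_rot: [0.21, 0.978, -0.0, -0.0]
ft_force: [0.5, 0.2, -0.1]
grip_width: 0.0001
grasp_force: 0.3
```

```bash
python3 look.py f
```

```text
[ 0.12  0.82 -0.19] [ 0.4729 -0.1378  0.0343]
catch centre 0.98 [284.5 305.4] 482
```

View pics/f.png

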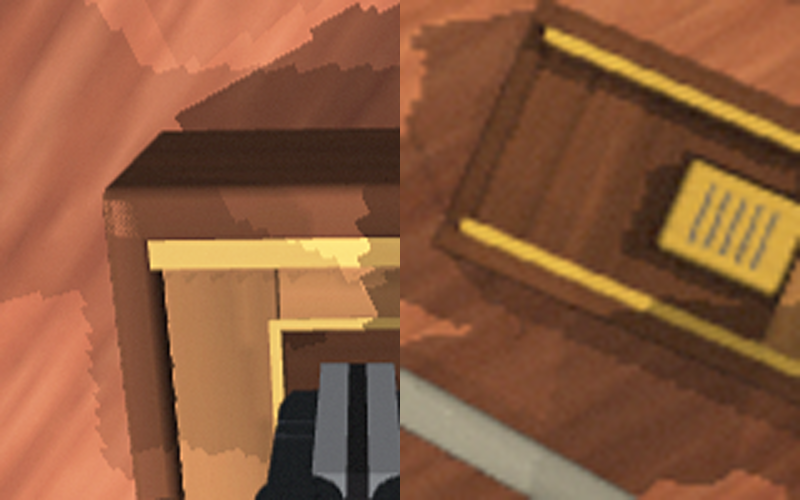

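```bash
python3 - <<'E'
from h import *
p=np.load("p.npy");c,sn=np.cos(p[2]),np.sin(p[2])
b=lambda P:np.c_[c*(P[:,0]-p[0])+sn*(P[:,1]-p[1]),-sn*(P[:,0]-p[0])+c*(P[:,1]-p[1])].round(4).tolist()
bot.camera("wrist")
f=lambda L:np.array(L)/2.5+[180,150]
print("lid end,win",b(ray("wrist",f([[165,269],[182,490],[281,330]]),.044)))
print("box end outer/wall",b(ray("wrist",f([[105,190],[148,268],[135,480],[155,480]]),.046)))
print("tcp",b(np.array([bot.get_obs()["eef_pos"]])))
E
```

```text
lid end,win [[-0.033, -0.1165], [0.0106, -0.1167], [-0.0217, -0.0975]]
box end outer/wall [[-0.0473, -0.1245], [-0.0339, -0.1188], [0.007, -0.1245], [0.007, -0.1209]]
tcp [[-0.0017, -0.0847]]
```

move_arm --motion '[{"x": 0,"y": -0.05,"z": 0,"yaw": 0},{"x": 0,"y": -0.05,"z": 0,"yaw": 0},{"x": 0,"y": -0.05,"z": 0,"yaw": 0}]'

```text
clock: 9.52
eef_pos: [0.4727, -0.1382, 0.0343]
tool_rot: [0.21, 0.978, 0.0, 0.0]
ft_force: [-0.5, 0.7, -0.3]
grip_width: -0.0
grasp_force: 0.3
```

```bash
python3 - <<'E'
from h import *
F=[]
for i in range(4): bot.camera("wrist");F.append(bot.get_obs()["ft_force"])
F=np.array(F)@np.array([.409,.912,0]);print(F.round(2),bot.get_obs()["eef_pos"])
E
```

```text
[1.3  0.88 0.17 0.5 ] [ 0.4726851  -0.13823197  0.03431302]
```

move_arm --motion '[{"x": 0,"y": -0.05,"z": 0,"yaw": 0},{"x": 0,"y": -0.05,"z": 0,"yaw": 0},{"x": 0,"y": -0.05,"z": 0,"yaw": 0}]'

```text
clock: 10.1
eef_pos: [0.4726, -0.1384, 0.0343]
tool_rot: [0.21, 0.978, 0.0, 0.0]
ft_force: [0.3, 2.6, 0.3]
grip_width: -0.0002
grasp_force: 1.3
```

```bash
python3 - <<'E'
from h import *
F=[]
for i in range(4): bot.camera("wrist");F.append(bot.get_obs()["ft_force"])
F=np.array(F)@np.array([.409,.912,0]);print(F.round(2),bot.get_obs()["eef_pos"])
E
```

```text
[1.58 2.39 2.93 3.68] [ 0.47255583 -0.13841943  0.0343155 ]
```

move_arm --motion '[{"x": 0,"y": -0.05,"z": 0,"yaw": 0},{"x": 0,"y": -0.05,"z": 0,"yaw": 0},{"x": 0,"y": -0.05,"z": 0,"yaw": 0}]'

```text
clock: 10.68
eef_pos: [0.4725, -0.1385, 0.0343]
tool_rot: [0.21, 0.978, 0.001, 0.0]
ft_force: [0.9, 5.3, -0.2]
grip_width: -0.0003
grasp_force: 2.3
```

```bash
python3 - <<'E'
from h import *
F=[]
for i in range(4): bot.camera("wrist");F.append(bot.get_obs()["ft_force"])
F=np.array(F)@np.array([.409,.912,0]);print(F.round(2),bot.get_obs()["eef_pos"])
E
```

```text
[5.04 6.16 4.8  5.43] [ 0.4725363  -0.13854404  0.03431324]
```

The force has risen to 5 N with no further movement, so the lid is on its stop. I will back off inside the window, then go up and clear.

move_arm --motion '[{"x": 0,"y": 0.3,"z": 0,"yaw": 0},{"x": 0,"y": 0.8,"z": 0,"yaw": 0},{"x": 0,"y": 0.8,"z": 0,"yaw": 0},{"x": 0,"y": 0.8,"z": -2,"yaw": 0},{"x": 0,"y": 0.8,"z": -6,"yaw": 0},{"x": 0,"y": 0.8,"z": -11,"yaw": 0},{"x": 3,"y": -3,"z": -15,"yaw": 0},{"x": 5,"y": -8,"z": -16,"yaw": 0},{"x": 6,"y": -13,"z": -16,"yaw": 0},{"x": 6,"y": -13,"z": -16,"yaw": 0},{"x": 6,"y": -13,"z": -16,"yaw": 0}]'

```text
clock: 12.25
eef_pos: [0.3642, -0.2331, 0.1943]
tool_rot: [0.21, 0.978, 0.0, 0.0]
ft_force: [0.4, -0.1, -0.3]
grip_width: -0.0003
grasp_force: 0.0
```

```bash
python3 - <<'E'
from h import *
t=bot.camera("top");s=bot.camera("side");o=bot.get_obs();print(o["clock"],o["eef_pos"])
a=cv2.resize(t[230:350,240:400],(800,600),interpolation=2)[:, :]
a=cv2.resize(a,(460,345));b=cv2.resize(s[210:340,200:340],(340,345*1),interpolation=2)
cv2.imwrite("pics/g.png",cv2.hconcat([a,b]))
E
```

```text
12.35 [ 0.36470183 -0.23239944  0.19409252]
```

View pics/g.png

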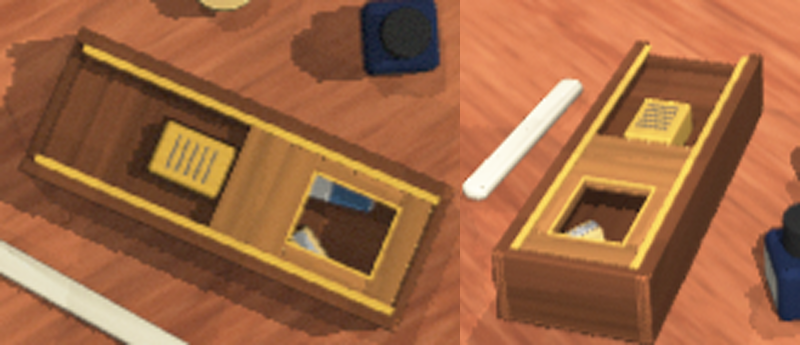

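The lid is home against the end wall, the catch stands up behind it (side crop, about (658,120)), and the eraser and sharpener show through the window.

```bash
python3 -c "
from workcell import bot
print(bot.job_done())"
```

```text
the job is handed in; nothing more can be done
None
```

The box is shut and handed in: the lid is on its stop, the catch has sprung up behind it, the eraser and sharpener are still inside, and nothing else on the desk was touched.

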